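# Inspect a check valve on two sides and hold it down on the air-test ring

### The arm

A 6-joint arm with a two-finger parallel gripper is mounted at the origin on the work surface. World frame = base frame: x ahead of the robot, y to its left, z up, the work surface at z = 0. Lengths are in m, angles in rad, forces in N, time in s.
With the tool pointing down it reaches from about 0.35 to 0.85 m from the base axis. Payload 8.1 kg.
Tool frame: the origin (TCP) lies at the very end of the fingers, on their centre line; the grasp point (between the pads) lies manip.tcp_to_grasp behind it (manip.tcp_to_grasp is the distance from the TCP to the grasp point, in m); z points along the fingers, x is the direction in which the jaws open and shut, and the axes are right-handed (so a half turn about z gives the same grasp; the last joint's range is limited). The gripper opens to 93 mm and grips with 3 to 60 N. Pads are 15 mm wide; open, the fingers measure 128 mm over their backs; the gripper's body (75 mm by 188 mm) begins 65 mm behind the grasp point.
Start: joints at [-1.23, 0.13, 1.488, -0, 1.523, -0.085], TCP at [0.248, -0.546, 0.189] pointing down, gripper open.
Joint ranges: [-2.96, 2.96], [-0.89, 2.26], [0.02, 2.5], [-1.34, 4.48], [0, 2.73], [-2.66, 2.66]. Speed limits (rad/s): [2.39, 2.39, 2.79, 3.14, 3.14, 3.14].

### API

Orientations are given as a 3x3 rotation matrix whose columns are the frame's x, y, z axes.
In Python, from cell import manip gives the robot as it stands.
- The arm moves only by the tool arm_command, never from a script. Its argument "targets" is a list of rows, each a list of 3 entries, a list of its own where there are three numbers: the finger opening in m, from 0 to 0.093, then the shift along the tool's x, y, z in m, then the turn about the tool's z in rad. A call has 1 to 20 rows; each row is the pose to reach, as a shift and turn from the pose measured when the call began, along the tool's axes at that moment; what a row does not reach only later rows make up. A row lasts 1/10 s, in which the tool goes at most 50 mm and 8.59 degrees, less where a joint would pass 70% of its speed; a pose out of reach is approached as far as the arm can. A call with a gripper value outside its range is refused whole. The fingers move at their own pace and stop on an object; "force" is the grip in N (left out, the last holds). Time passes only in rows, so rows that repeat a pose let the fingers close. It gives the time, the measured TCP pose, the force and the opening at its end, in the units of the state.
- manip.state(): the state, without advancing time (a new reading comes with each control period).
- manip.read_camera(name): name is "side" or "top"; returns the picture (480x640x3 uint8, blue, green, red); there is no depth.
- manip.camera_model(name): a dict with "fx", "fy", "cx", "cy" (pixels), "R" (3x3) and "t" (3): a world point X has camera coordinates R X + t. Camera axes: x right, y down, z forward; pixel columns grow to the right and rows downward; lengths in m; the calibration is good to about 2 mm. A picture is of the moment at which its call begins. camera_model takes no time and is no camera call.
- manip.job_done(): hands the job in, once; it reports no verdict.
The state is a dict: "clock": time; "joints": joint angles; "qvel": joint speeds; "tau": joint torques, N m; "position": TCP position; "tool_rot": TCP orientation; "ft_force": force on the tool from outside, world axes, zero at the start; "ft_torque": the same for the moment, N m; "width": finger opening in m.
Only numpy, scipy, OpenCV 4.12 (cv2) and the standard library are available. Lean on these libraries where they do the work, as an engineer would, in place of code of your own. Each camera call takes 0.05 s, during which the arm holds its last target.

### The job

Check the brass valve standing in the yellow bin: hold it upright over the focus mark at the inspection camera with the middle of its round body level with the lens, first with the red arrow side facing the lens and then turned half round with the back facing it, keeping each view for about a second. Then set it upright in the orange cup of the sprung ring on the air-test stand and press it steadily down, without ramming it, until the ring is on its stop. Finish while still holding it pressed down there, and leave the other fittings where they are.

Things in the scene. Friction and masses are not known exactly. Their poses are not given: they have to be found in the camera images.
- valve_grip (a point): Loose upright brass check valve, flask-like, 122 mm tall, about 0.55 kg. This point: on its axis, 102 mm above its underside, in the round steel pipe nipple (33.4 mm across, from 76 mm height to the top at 122 mm); grip it here, from above, at any yaw. Valve axes: z up, red arrow on the -x side, back on +x. It stands in the front half of the bin.
- valve_body (a point): Middle of the valve's round body, on its axis, 40 mm above its underside; same axes: raised red arrow (pointing down) on -x with a red paint dab on the hexagon above it, plain raised pad on +x. From the bottom: round end band 46 mm across, 16 mm high, open port 34 mm wide, 16 mm deep in its underside; round body 60 mm across at 27 to 53 mm; hexagon 46 mm across flats at 60 to 76 mm.
- focus (a point): Focus point, where the middle of the valve's body is to be held: 140 mm in front of the lens, 125 mm above the table, over the white crosshair circle on the black base plate (plate top 10 mm above the table). Its +x axis points at the lens, z up. The camera and ring light (84 mm across) reach up to 167 mm.
- lens (a point): The front of the camera's ring light, at its centre, on the lens axis; 140 mm from the focus point along the focus point's +x, at the same height.
- ring_seat (a point): Centre of the flat seat in the sprung ring of the air-test stand (aluminium ring 116 mm across on three springs); 68 mm above the table when up; sinks with the ring. The valve's end band stands on it inside an orange cup: 51 mm inside, 67 mm outside, rim 9 mm above the seat. A fixed spigot 22 mm across enters the valve's port. A dial behind is 150 mm tall.
- ring (a joint): How far the sprung ring is pressed down, in m: 0 is up, 0.012 is on its stop. It takes about 10 N to start it and about 19 N to reach the stop, the valve's weight (4 to 7 N) included: the weight alone does not move it. It springs back when let go.
- nipple_mid (a point): Bystander: a loose steel pipe nipple, 33 mm across, 60 mm tall, standing in the rear half of the bin; its middle, 30 mm up.
- black_nipple_mid (a point): Bystander: a loose black pipe nipple, 42 mm across, 75 mm tall, standing on the table; its middle, 37.5 mm up.
- union_mid (a point): Bystander: a loose dark octagonal pipe union, 66 mm across, 52 mm tall, standing on the table; its middle, 26 mm up.
- bin: The yellow shelf bin, fixed to the table: 240 (x) by 160 (y) mm, 70 mm high at the sides and back (+x), 32 mm at the front; floor 4 mm thick. Origin at the centre of its underside.
Mind the look-alikes: they are no part of the job. Of the things like the part that bears valve_grip, leave any that is green; of the rest the larger one is meant.

How it is judged:
By the outcome, as a careful person would: the job done as asked, in the order asked, and still so for the second after the job is handed in, while the arm keeps its last pose, push and grip.
It also fails if it takes over 54 s, if anything falls off the work surface, if the arm or the gripper's body presses on something with over 40 N, if the wrist force passes 120 N, or if a joint passes its speed limit or range.

## Working session

There is one attempt and no reset: what is moved stays moved. The work goes in short steps, Python scripts to look and compute and a tool call to move; the robot and the scene stay as the last step left them, time stands still between calls to the robot, and variables do not carry over. Pictures are saved under pics/ and viewed, and the job is handed in when it is done.

Besides the shell and the picture viewer there is one more tool, called after "Call:" as name(argument=value, ...) on one line, values as JSON. arm_command: Moves the arm, as the interface text tells. Its arguments: {"type":"object","properties":{"targets":{"type":"array","items":{"type":"array"}},"force":{"type":"number"}},"required":["targets"]}

```bash
ls; mkdir -p pics
python3 - <<'E'
from cell import manip
import cv2
s=manip.state();print(s['clock'],s['position'],s['tool_rot'],s['width'],manip.tcp_to_grasp,s['ft_force'])
for n in('top','side'):
    cv2.imwrite(f'pics/{n}0.png',manip.read_camera(n)); m=manip.camera_model(n);print(n,m)
E
```

```text
pics
0.0 [ 0.24765117 -0.54581337  0.18817826] [[ 4.13049575e-01 -9.10708332e-01 -6.19104280e-04]
 [-9.10706666e-01 -4.13050008e-01  1.74903071e-03]
 [-1.84857787e-03 -1.58613998e-04 -9.99998279e-01]] 0.09289379995774277 0.0188 [-0.19224849  0.36973733 -0.01767124]
top {'fx': 467.72731071377217, 'fy': 467.72731071377217, 'cx': 332.1751274191663, 'cy': 238.13578925352132, 'R': array([[-0.02059338, -0.99956222, -0.02124344],
       [-0.99234637,  0.0230231 , -0.12132028],
       [ 0.12175626,  0.01858246, -0.99238607]]), 't': array([-0.01799135,  0.51710056,  1.05494918])}
side {'fx': 578.6532800846328, 'fy': 578.6532800846328, 'cx': 323.2641467977447, 'cy': 229.89640716994376, 'R': array([[-0.87763936, -0.479185  ,  0.01144067],
       [-0.36026819,  0.64372081, -0.67515209],
       [ 0.31615816, -0.59666176, -0.73758983]]), 't': array([0.43491603, 0.27043581, 1.12836446])}
```

View pics/top0.png

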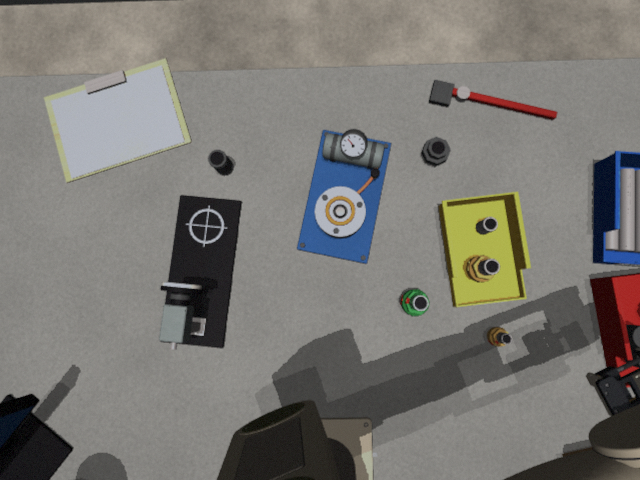

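View pics/side0.png

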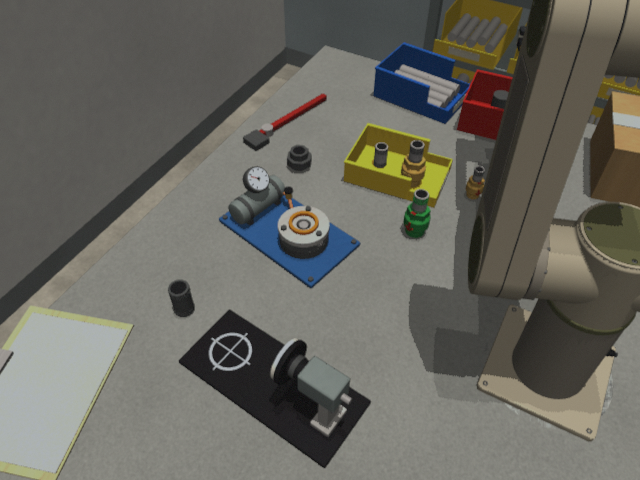

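In the top view the candidates are the brass valve in the yellow bin (482,268), a green valve (414,302) and a small brass one (500,338). The bin one fits: it is not green, it is the larger of the two brass ones, and it stands in the bin. I'll confirm with a crop.

Run:
```python
import cv2,numpy as np
a=cv2.imread('pics/top0.png');b=cv2.imread('pics/side0.png')
c=cv2.resize(a[180:360,380:540],None,fx=3.3,fy=3.3,interpolation=2)[:590]
d=cv2.resize(b[120:250,340:500],None,fx=3.3,fy=3.3,interpolation=2)
cv2.imwrite('pics/cropA.png',c);cv2.imwrite('pics/cropB.png',d)
e=np.hstack([cv2.resize(a[120:270,290:400],None,fx=3.6,fy=3.6,interpolation=2),cv2.resize(a[190:350,150:250],(375,540),interpolation=2)[:540]])
cv2.imwrite('pics/cropC.png',e)
f=np.vstack([cv2.resize(b[160:290,210:370],None,fx=2.2,fy=2.2,interpolation=2),cv2.resize(b[305:435,210:370],None,fx=2.2,fy=2.2,interpolation=2)])
cv2.imwrite('pics/cropD.png',f)
```

```text
(no output)
```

View pics/cropA.png

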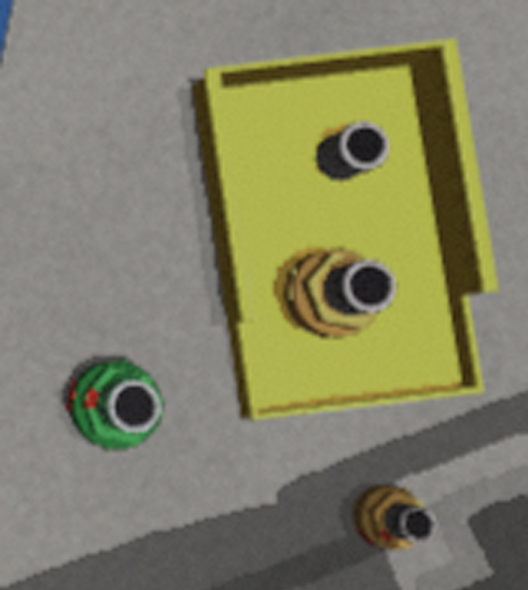

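View pics/cropB.png

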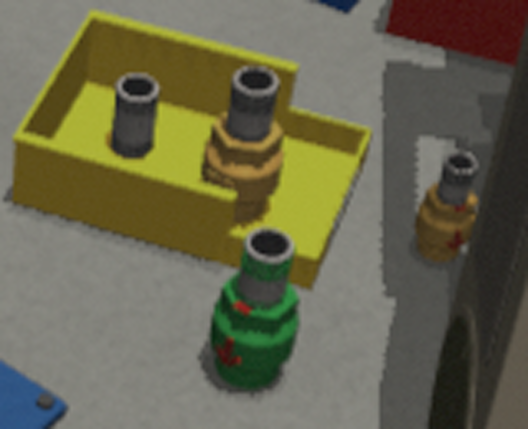

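View pics/cropC.png

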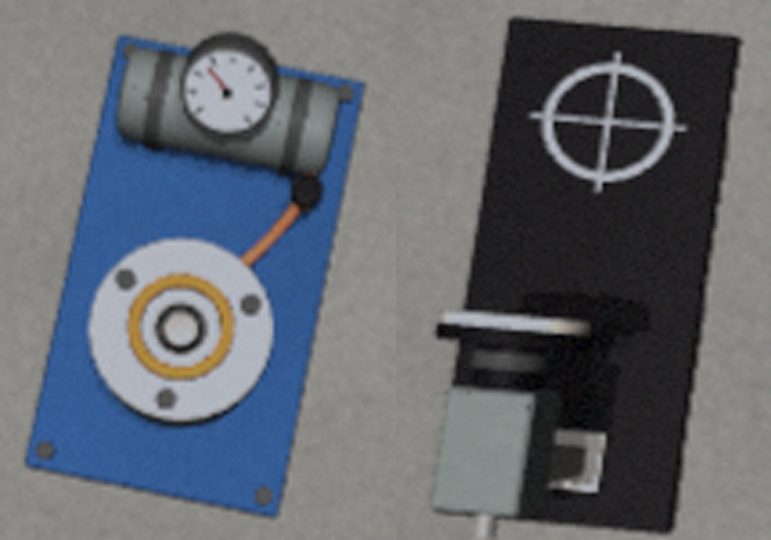

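View pics/cropD.png

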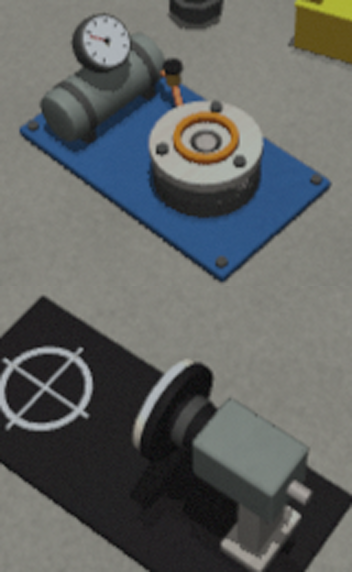

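The crops confirm it: the bin valve (top crop 330,290) is the large brass one, the green one is excluded, and the brass one by the bin is smaller. No red shows on it in either view, so its arrow faces away from both cameras. Next I'll measure.

```bash
cat > h.py <<'E'
import numpy as np,cv2
from cell import manip
M={n:manip.camera_model(n) for n in('top','side')}
def ray(n,uv):
    m=M[n];d=m['R'].T@np.array([(uv[0]-m['cx'])/m['fx'],(uv[1]-m['cy'])/m['fy'],1]);return -m['R'].T@m['t'],d/np.linalg.norm(d)
def plane(n,uv,z):
    c,d=ray(n,uv);return c+d*(z-c[2])/d[2]
def tri(ut,us):
    c1,d1=ray('top',ut);c2,d2=ray('side',us)
    A=np.stack([d1,-d2],1);s=np.linalg.lstsq(A,c2-c1,rcond=None)[0]
    p,q=c1+s[0]*d1,c2+s[1]*d2;return (p+q)/2,np.linalg.norm(p-q)
def proj(n,X):
    m=M[n];c=m['R']@X+m['t'];return np.array([m['fx']*c[0]/c[2]+m['cx'],m['fy']*c[1]/c[2]+m['cy']])
E
python3 - <<'E'
from h import *
a=cv2.imread('pics/top0.png');b=cv2.imread('pics/side0.png')
print('cams',[ray(n,(320,240))[0].round(3) for n in M])
def blobs(im,f,box,mn=15):
    x0,y0,x1,y1=box;hs=cv2.cvtColor(im,cv2.COLOR_BGR2HSV)[y0:y1,x0:x1]
    k=f(hs[...,0].astype(int),hs[...,1].astype(int),hs[...,2].astype(int)).astype(np.uint8)
    n,l,st,ce=cv2.connectedComponentsWithStats(k,connectivity=8)
    out=[]
    for i in range(1,n):
        if st[i,4]>=mn:
            ys,xs=np.nonzero(l==i);pts=np.stack([xs+x0,ys+y0],1).astype(np.float32)
            h=cv2.convexHull(pts);e=cv2.fitEllipse(h) if len(h)>=5 else None
            out.append((st[i,4],ce[i]+[x0,y0],e))
    return out
lite=lambda h,s,v:(s<60)&(v>120)
print('valve rim top',blobs(a,lite,(478,250,510,285)))
print('valve rim side',blobs(b,lite,(405,136,430,170)))
white=lambda h,s,v:(s<50)&(v>150)
print('cross top',blobs(a,white,(182,200,236,252),50))
print('cross side',blobs(b,white,(200,325,258,378),50))
org=lambda h,s,v:(h<25)&(h>8)&(s>120)&(v>110)
print('org top',blobs(a,org,(318,190,365,235)))
print('org side',blobs(b,org,(280,205,330,245)))
print('light side',blobs(b,white,(262,335,310,390),10)); print('light top',blobs(a,white,(155,275,210,300),10))
red=lambda h,s,v:((h<7)|(h>172))&(s>140)&(v>60)
print('red top',blobs(a,red,(455,245,505,295),1));print('red side',blobs(b,red,(390,140,440,200),1))
E
```

```text
cams [array([ 0.384, -0.049,  1.109]), array([0.122, 0.708, 1.01 ])]
valve rim top [(np.int32(70), array([491.75714286, 266.37142857]), ((491.736572265625, 266.1932067871094), (14.832542419433594, 16.079360961914062), 147.10472106933594))]
valve rim side [(np.int32(15), array([425.93333333, 136.46666667]), None)]
cross top [(np.int32(210), array([206.02380952, 226.25714286]), ((205.74423217773438, 225.85072326660156), (33.7586555480957, 35.23782730102539), 69.62318420410156))]
cross side [(np.int32(297), array([229.82491582, 351.64646465]), ((229.6133575439453, 351.27752685546875), (37.620460510253906, 44.006103515625), 83.45565032958984))]
org top [(np.int32(231), array([339.38961039, 210.25974026]), ((339.61846923828125, 210.32400512695312), (28.2581844329834, 28.767820358276367), 78.97988891601562))]
org side [(np.int32(224), array([303.13839286, 221.82142857]), ((303.20697021484375, 221.7435302734375), (22.20953369140625, 29.340476989746094), 88.01214599609375))]
light side [(np.int32(132), array([282.13636364, 352.45454545]), ((283.77093505859375, 353.7034912109375), (9.482071876525879, 38.97900390625), 35.48799514770508))]
light top [(np.int32(111), array([178.06306306, 284.94594595]), ((177.61117553710938, 284.7854309082031), (4.007872104644775, 36.164886474609375), 95.6912612915039))]
red top []
red side []
```

Run:
```python
from h import *
b=cv2.imread('pics/side0.png');a=cv2.imread('pics/top0.png')
g=cv2.resize(b[130:180,395:440],None,fx=10,fy=10,interpolation=cv2.INTER_NEAREST)
g2=cv2.resize(a[245:295,460:510],None,fx=10,fy=10,interpolation=cv2.INTER_NEAREST)
cv2.imwrite('pics/rim.png',np.hstack([g,g2])[:600,:800] if 0 else cv2.resize(np.hstack([g[:500],g2[:500]]),(800,420)))
for z in(.126,):print('valve top plane',plane('top',(491.74,266.2),z))
print('tri',tri((491.74,266.2),(417.3,144.2)))
print('proj of text height in side',proj('side',plane('top',(491.74,266.2),.126)))
f=tri((205.74,225.85),(229.61,351.28));print('cross',f,plane('top',(205.74,225.85),.01),plane('side',(229.61,351.28),.01))
o=tri((339.62,210.32),(303.2,221.74));print('cup',o,plane('top',(339.62,210.32),.077),plane('side',(303.2,221.74),.077))
l=tri((177.6,284.8),(283.77,353.7));print('lens',l,plane('top',(177.6,284.8),.125),plane('side',(283.77,353.7),.125))
# plate corners (top px), z=.01 ; cross line ends
for uv in((181,197),(240,201),(222,347),(166,342)):print('plate',plane('top',uv,.01).round(4))
for uv in((303.2+0,249.2),(362,262),(390.5,143),(325,131)):print('stand',plane('top',uv,.0).round(4))
for n,uvs in(('top',[(188,225.2),(225.5,227.4),(207.5,209),(204,243)]),):
    for uv in uvs:print('xh',plane(n,uv,.01).round(4))
```

```text
valve top plane [ 0.43821866 -0.36299022  0.126     ]
tri (array([ 0.43809794, -0.36315349,  0.1256447 ]), np.float64(0.00029726425380844935))
proj of text height in side [417.18443864 144.1011169 ]
cross (array([0.55575945, 0.27228697, 0.01145459]), np.float64(0.0004415741727164691)) [0.55577787 0.2726211  0.01      ] [0.55661452 0.27170593 0.01      ]
cup (array([ 0.57356911, -0.04814534,  0.07539098]), np.float64(0.00011771694165855854)) [ 0.57333073 -0.04812733  0.077     ] [ 0.57273314 -0.04685616  0.077     ]
lens (array([0.41390025, 0.29014643, 0.14591944]), np.float64(0.002206421361617461)) [0.41349214 0.29707597 0.125     ] [0.42206349 0.28034607 0.125     ]
plate [0.6275 0.3335 0.01  ]
plate [0.6142 0.1906 0.01  ]
plate [0.2714 0.2313 0.01  ]
plate [0.2851 0.3621 0.01  ]
stand [0.4954 0.041  0.    ]
stand [ 0.4618 -0.0983  0.    ]
stand [ 0.7513 -0.1761  0.    ]
stand [ 0.7862 -0.0165  0.    ]
xh [0.5584 0.3153 0.01  ]
xh [0.5509 0.2251 0.01  ]
xh [0.5966 0.2689 0.01  ]
xh [0.5146 0.2763 0.01  ]
```

View pics/rim.png

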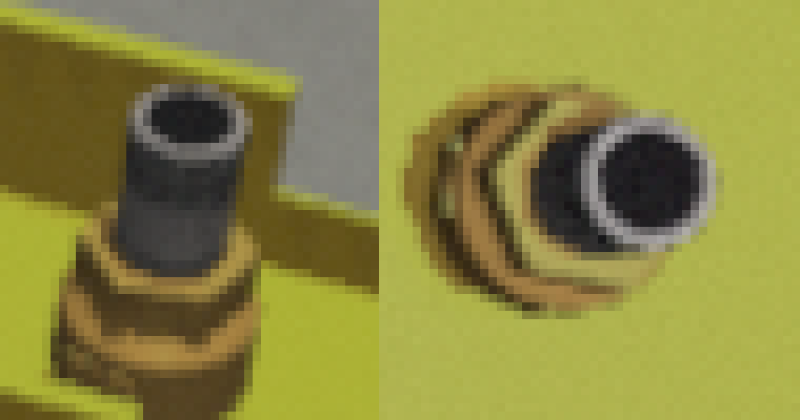

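Run:
```python
from h import *
a=cv2.imread('pics/top0.png')
print('body px',proj('top',np.array([.4382,-.3631,.044])),'pad',plane('top',(468.4,265.8),.044),plane('top',(468.4,265.8),.05))
# rectified plate yaw
H=[]
src=np.float32([[150,180],[260,180],[260,360],[150,360]])
dst=np.float32([plane('top',p,.01)[:2] for p in src])
P=cv2.getPerspectiveTransform(src,((dst-[.2,.1])*1000).astype(np.float32))
r=cv2.warpPerspective(a,P,(480,300))
k=((r.max(2)<60)).astype(np.uint8)
w=(r.min(2)>130).astype(np.uint8)
c=cv2.findContours(cv2.morphologyEx(k|w,cv2.MORPH_CLOSE,np.ones((9,9))),0,2)[0];c=max(c,key=cv2.contourArea);print(cv2.minAreaRect(c))
L=cv2.HoughLinesP((r.min(2)>120).astype(np.uint8)*255,1,np.pi/720,40,minLineLength=60,maxLineGap=4)
for l in L.reshape(-1,4):print(l,np.degrees(np.arctan2(l[3]-l[1],l[2]-l[0])))
cv2.imwrite('pics/rect.png',r)
```

```text
body px [480.28537484 268.44685827] pad [ 0.44476796 -0.33671744  0.044     ] [ 0.44442753 -0.33509968  0.05      ]
((239.5, 149.5), (299.0, 479.0), 90.0)
[  0  97 479  30] -7.96257131255411
[  0  40 479   3] -4.416999025993654
[  0 110 479  51] -7.021940012765528
[  0 281 479 287] 0.7176549039711672
[  0  77 479  12] -7.727798050501592
[ 91 269 203 274] 2.5561500785782822
[  0 121 479  63] -6.904082561481678
[  0  62 479   5] -6.78616637076937
[  0  68 479   7] -7.257474889089184
[  0 106 479  43] -7.492763413912644
[  0 132 297  98] -6.530683107430272
[ 17   5 479   1] -0.4960549603952499
[  1  96 479  23] -8.683100895473201
[  0 101 479  32] -8.197075765515255
[  0  85 479  20] -7.727798050501592
[  0 284 479 290] 0.7176549039711672
[214 282 479 286] 0.864776282290948
[ 91 268 169 268] 0.0
[244 262 479 267] 1.2188752351312977
[  0  80 479  13] -7.96257131255411
[219 278 479 282] 0.8814039965821377
[  0 297 479 299] 0.23922942195358782
[  0  74 479  11] -7.492763413912644
[  0 114 479  57] -6.78616637076937
[  0 263  83 264] 0.6902771978650786
[  0 128 479  78] -5.959188967971692
[
[... 8715 characters left out ...]
1
[  0  87 234  55] -7.78701795463245
[ 79  12 204   9] -1.3748347805694052
[  0  60 205  37] -6.401536240149716
[219  75 429  45] -8.13010235415598
[344 295 414 295] 0.0
[ 15 292  77 292] 0.0
[  0  79 226  48] -7.81041440350071
[  0  34 163  23] -3.8607326248832723
[203  97 435  69] -6.88172363063695
[307 278 419 278] 0.0
[  3  62 387  17] -6.683864108034118
[  0  30 199  19] -3.1638836188807447
[ 22   1 130   1] 0.0
[  4 117 166  98] -6.689315397634062
[344 292 427 292] 0.0
[  0  47 156  33] -5.128191041852838
[252  60 397  39] -8.24071182970788
[166 111 325  95] -5.74626920979624
[227 291 288 289] -1.8778774472853594
[  1  75 254  42] -7.431407971172507
[ 50  21 148  17] -2.33730585912382
```

View pics/rect.png

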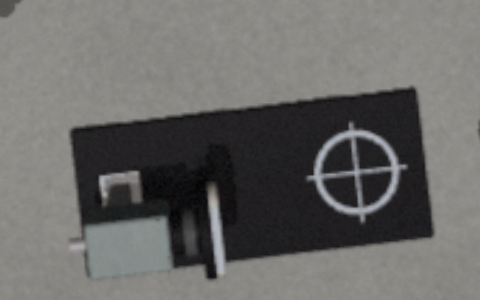

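The rectified plate gives the crosshair at about (0.557, 0.272), with the lens direction at azimuth 173.2°. The pad visible on the valve's left suggests its back faces about 76°, and I'll check this once it is lifted. Now I'll work out the approach.

```bash
cat >> h.py <<'E'
def go(p,az=None):
    s=manip.state();R=np.array(s['tool_rot']);a=np.degrees(np.arctan2(R[1,0],R[0,0]))
    d=R.T@(np.array(p)-s['position'])
    print('t',round(s['clock'],2),'az',a.round(2),'shift',d.round(4),'turn', None if az is None else np.radians((a-az+180)%360-180).round(3),'w',round(s['width'],4),'ft',np.round(s['ft_force'],1),'q',np.round(s['joints'],2))
E
python3 -c "
from h import *
go([.438,-.363,.17],19);go([.438,-.363,.0872],19)"
```

```text
t 0.1 az -65.61 shift [-0.0879 -0.2489  0.0185] turn -1.477 w 0.0932 ft [-0.1  0.8  0.1] q [-1.23  0.13  1.49  0.    1.52 -0.09]
t 0.1 az -65.61 shift [-0.0878 -0.2489  0.1013] turn -1.477 w 0.0932 ft [-0.1  0.8  0.1] q [-1.23  0.13  1.49  0.    1.52 -0.09]
```

Call:
arm_command(targets=[[0.093,[-0.005,-0.014,0.0],-0.06],[0.093,[-0.012,-0.035,0.0],-0.17],[0.093,[-0.021,-0.06,0.0],-0.3],[0.093,[-0.03,-0.085,0.0],-0.43],[0.093,[-0.039,-0.11,0.0],-0.56],[0.093,[-0.048,-0.135,0.0],-0.69],[0.093,[-0.057,-0.16,0.0],-0.82],[0.093,[-0.066,-0.185,0.0],-0.95],[0.093,[-0.074,-0.21,0.005],-1.08],[0.093,[-0.081,-0.229,0.01],-1.2],[0.093,[-0.086,-0.243,0.015],-1.32],[0.093,[-0.0879,-0.2489,0.018],-1.42],[0.093,[-0.0879,-0.2489,0.0185],-1.477],[0.093,[-0.0879,-0.2489,0.0185],-1.477],[0.093,[-0.0879,-0.2489,0.0185],-1.477]])

```text
clock: 1.6
position: [0.4378, -0.3629, 0.1697]
tool_rot: [[0.946, 0.324, -0.001], [0.324, -0.946, 0.002], [-0.0, -0.002, -1.0]]
ft_force: [0.8, 0.2, 0.4]
width: 0.093
```

```bash
python3 -c "
from h import *
go([.438,-.363,.0872],19)
a=manip.read_camera('top');b=manip.read_camera('side')
cv2.imwrite('pics/ap.png',np.hstack([cv2.resize(a[200:350,400:550],(400,400)),cv2.resize(b[100:220,340:460],(400,400))]))"
```

```text
t 1.6 az 18.91 shift [0.0001 0.0003 0.0825] turn -0.002 w 0.093 ft [0.8 0.2 0.4] q [-0.78  0.06  1.6   0.    1.48 -1.11]
```

View pics/ap.png

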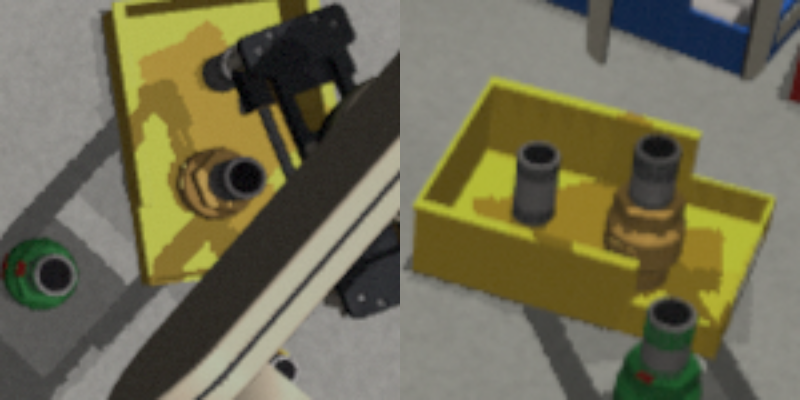

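The two fingers straddle the valve's pipe in both views. Descend and grip.

Call:
arm_command(targets=[[0.093,[0,0,0.01],0],[0.093,[0,0,0.03],0],[0.093,[0,0,0.05],0],[0.093,[0,0,0.068],0],[0.093,[0,0,0.078],0],[0.093,[0,0,0.0825],0],[0.093,[0,0,0.0825],0],[0.093,[0,0,0.0825],0],[0.03,[0,0,0.0825],0],[0.03,[0,0,0.0825],0],[0.03,[0,0,0.0825],0],[0.03,[0,0,0.0825],0],[0.03,[0,0,0.0825],0],[0.03,[0,0,0.0825],0],[0.02,[0,0,0.0825],0],[0.02,[0,0,0.0825],0]], force=45)

```text
clock: 3.3
position: [0.4378, -0.363, 0.0874]
tool_rot: [[0.946, 0.324, -0.001], [0.324, -0.946, 0.002], [-0.0, -0.002, -1.0]]
ft_force: [0.5, 0.7, 1.3]
width: 0.0334
```

```bash
python3 -c "
from h import *
go([.438,-.363,.0872],19)"
```

```text
t 3.3 az 18.92 shift [0.0002 0.0001 0.0002] turn -0.001 w 0.0334 ft [0.5 0.7 1.3] q [-0.78  0.12  1.69  0.    1.33 -1.11]
```

Call:
arm_command(targets=[[0.02,[0,0,-0.006],0],[0.02,[0,0,-0.02],0],[0.02,[0,0,-0.042],0],[0.02,[0,0,-0.067],0],[0.02,[0,0,-0.092],0],[0.02,[0,0,-0.117],0],[0.02,[0,0,-0.14],0],[0.02,[0,0,-0.156],0],[0.02,[0,0,-0.165],0],[0.02,[0,0,-0.165],0],[0.02,[0,0,-0.165],0]])

```text
clock: 4.4
position: [0.4376, -0.3629, 0.2513]
tool_rot: [[0.946, 0.324, -0.002], [0.324, -0.946, 0.003], [-0.001, -0.003, -1.0]]
ft_force: [-0.2, 0.2, -8.0]
width: 0.0322
```

```bash
python3 -c "
from h import *
go([.557,.272,.25],19)
a=manip.read_camera('top');b=manip.read_camera('side')
cv2.imwrite('pics/lift_t.png',a);cv2.imwrite('pics/lift_s.png',b)
s=manip.state();p=np.array(s['position'])
u=proj('side',p);v=proj('top',p);print(u,v,proj('side',p-[0,0,.0432]))
x,y=u.astype(int);X,Y=v.astype(int)
cv2.imwrite('pics/lift.png',np.hstack([cv2.resize(a[max(Y-60,0):Y+60,X-60:X+60],(400,400)),cv2.resize(b[max(y-40,0):y+80,x-60:x+60],(400,400))]))"
```

```text
t 4.4 az 18.92 shift [ 0.3188 -0.5619  0.0028] turn -0.001 w 0.0322 ft [-0.2  0.2 -8. ] q [-0.78  0.03  1.48  0.    1.63 -1.11]
[424.78830601 100.72518375] [513.27958142 262.47588431] [422.14099717 116.50945494]
```

View pics/lift.png

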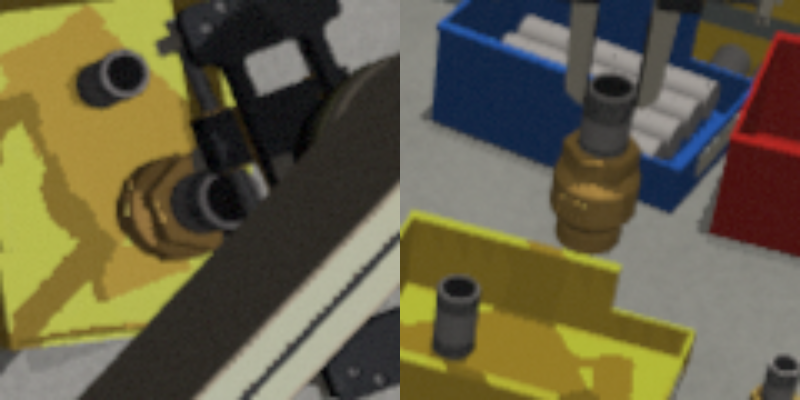

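The valve is held upright and the other fittings are untouched. Now swing to above the focus point, turning so that the arrow faces the lens.

Call:
arm_command(targets=[[0.02,[0.003,-0.006,0],0.014],[0.02,[0.01,-0.017,0],0.043],[0.02,[0.021,-0.037,0],0.094],[0.02,[0.037,-0.065,0],0.166],[0.02,[0.057,-0.101,0],0.259],[0.02,[0.077,-0.137,0],0.351],[0.02,[0.098,-0.173,0],0.445],[0.02,[0.119,-0.209,0],0.538],[0.02,[0.139,-0.245,0],0.63],[0.02,[0.159,-0.281,0],0.723],[0.02,[0.18,-0.317,0],0.815],[0.02,[0.2,-0.353,0],0.907],[0.02,[0.221,-0.389,0.001],1.0],[0.02,[0.241,-0.425,0.001],1.094],[0.02,[0.262,-0.461,0.002],1.186],[0.02,[0.282,-0.497,0.002],1.279],[0.02,[0.298,-0.525,0.002],1.351],[0.02,[0.309,-0.545,0.003],1.402],[0.02,[0.316,-0.556,0.003],1.43],[0.02,[0.3188,-0.5619,0.003],1.445]], force=55)

```text
clock: 6.5
position: [0.5558, 0.2738, 0.2483]
tool_rot: [[0.441, -0.898, -0.005], [-0.898, -0.441, 0.003], [-0.005, 0.003, -1.0]]
ft_force: [-1.2, 0.2, -5.5]
width: 0.0319
```

```bash
cat > look.py <<'E'
from h import *
import sys
a=manip.read_camera('top');b=manip.read_camera('side')
n=sys.argv[1]
cv2.imwrite(f'pics/{n}_t.png',a);cv2.imwrite(f'pics/{n}_s.png',b)
s=manip.state();p=np.array(s['position'])
u=proj('side',p);v=proj('top',p);print('side tcp',u,'top tcp',v)
x,y=u.astype(int);X,Y=v.astype(int)
y0,x0,Y0,X0=max(y-30,0),x-60,max(Y-60,0),max(X-60,0)
print('crop origins top',X0,Y0,'side',x0,y0)
cv2.imwrite(f'pics/{n}.png',np.hstack([cv2.resize(a[Y0:Y0+120,X0:X0+120],(400,400)),cv2.resize(b[y0:y0+120,x0:x0+120],(400,400))]))
E
python3 look.py f1; python3 -c "
from h import *
go([.557,.272,.1682],-63.9)"
```

```text
side tcp [213.92896772 276.92658522] top tcp [168.89378188 207.04674736]
crop origins top 108 147 side 153 246
t 6.6 az -63.83 shift [ 0.0016 -0.0007  0.0805] turn 0.001 w 0.0321 ft [-0.3 -0.2 -6.9] q [0.37 0.17 1.34 0.   1.64 1.48]
```

View pics/f1.png

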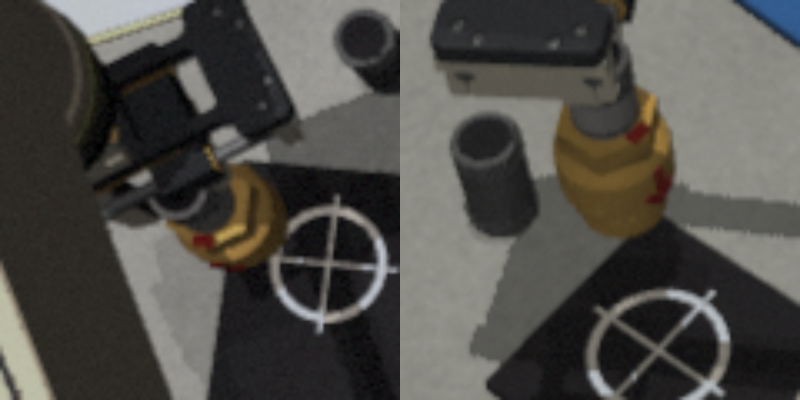

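Both views show the valve upright above the mark with its red dab and arrow toward the lens (side crop 637,130 and 660,188; top crop 203,241 and 228,266). I'll measure the arrow's azimuth from the red blobs.

```bash
cat > red.py <<'E'
from h import *
import sys
n=sys.argv[1];s=manip.state();p=np.array(s['position']);off=float(sys.argv[2]) if len(sys.argv)>2 else 0
C={}
for c in('top','side'):
    im=cv2.imread(f'pics/{n}_{c[0]}.png');u=proj(c,p-[0,0,.04]).astype(int)
    x0,y0=max(u[0]-35,0),max(u[1]-35,0)
    h=cv2.cvtColor(im,cv2.COLOR_BGR2HSV)[y0:y0+75,x0:x0+75].astype(int)
    k=(((h[...,0]<6)|(h[...,0]>172))&(h[...,1]>150)&(h[...,2]>60)).astype(np.uint8)
    N,l,st,ce=cv2.connectedComponentsWithStats(k,connectivity=8)
    C[c]=sorted([(ce[i]+[x0,y0],st[i,4]) for i in range(1,N) if st[i,4]>=3],key=lambda q:q[0][1])
    print(c,[(q[0].round(1),q[1]) for q in C[c]])
for i in range(min(len(C['top']),len(C['side']))):
    X,e=tri(C['top'][i][0],C['side'][i][0]);d=X-p
    print('tri',X.round(4),'err',e.round(4),'rel',d.round(4),'az',np.degrees(np.arctan2(d[1],d[0])).round(1),'r',np.hypot(d[0],d[1]).round(4))
E
python3 red.py f1
```

```text
top [(array([168.7, 218.8]), np.int32(17)), (array([172., 226.]), np.int32(3))]
side [(array([223.6, 285.6]), np.int32(19)), (array([230. , 297.5]), np.int32(4)), (array([232.8, 300. ]), np.int32(4))]
tri [0.5353 0.2756 0.2415] err 0.0007 rel [-0.0208  0.0027 -0.0073] az 172.5 r 0.0209
tri [0.5246 0.2776 0.2178] err 0.0 rel [-0.0314  0.0047 -0.031 ] az 171.5 r 0.0317
```

```bash
python3 -c "
from h import *
print(tri((521.4,260.5),(427.6,86.4)), 'exp', [.4376,-.3629,.2901])
go([.557,.272,.1682],-63.9)"
```

```text
(array([ 0.43749095, -0.36377414,  0.28743389]), np.float64(0.0014667784887615015)) exp [0.4376, -0.3629, 0.2901]
t 6.6 az -63.83 shift [ 0.0016 -0.0007  0.0805] turn 0.001 w 0.0321 ft [-0.3 -0.2 -6.9] q [0.37 0.17 1.34 0.   1.64 1.48]
```

Call:
arm_command(targets=[[0.02,[0,0,0.004],0],[0.02,[0.001,0,0.012],0],[0.02,[0.001,-0.0005,0.024],0],[0.02,[0.0016,-0.0007,0.038],0],[0.02,[0.0016,-0.0007,0.052],0],[0.02,[0.0016,-0.0007,0.065],0],[0.02,[0.0016,-0.0007,0.074],0],[0.02,[0.0016,-0.0007,0.079],0],[0.02,[0.0016,-0.0007,0.0805],0],[0.02,[0.0016,-0.0007,0.0805],0],[0.02,[0.0016,-0.0007,0.0805],0],[0.02,[0.0016,-0.0007,0.0805],0]])

```text
clock: 7.8
position: [0.5575, 0.2723, 0.1692]
tool_rot: [[0.441, -0.897, -0.003], [-0.897, -0.441, 0.004], [-0.005, 0.001, -1.0]]
ft_force: [-1.1, 0.6, -6.1]
width: 0.0316
```

```bash
python3 look.py f2; python3 red.py f2; python3 -c "
from h import *
go([.557,.272,.1682],-63.9)"
```

```text
side tcp [219.37453553 304.29999562] top tcp [183.57276682 213.6939075 ]
crop origins top 123 153 side 159 274
top [(array([182.9, 224.2]), np.int32(12))]
side [(array([228.9, 311.8]), np.int32(14))]
tri [0.536  0.2747 0.1641] err 0.0003 rel [-0.0213  0.0025 -0.0047] az 173.3 r 0.0214
t 7.9 az -63.82 shift [0.     0.0004 0.0006] turn 0.001 w 0.032 ft [-0.1  0.5 -6.1] q [0.37 0.2  1.45 0.   1.49 1.48]
```

View pics/f2.png

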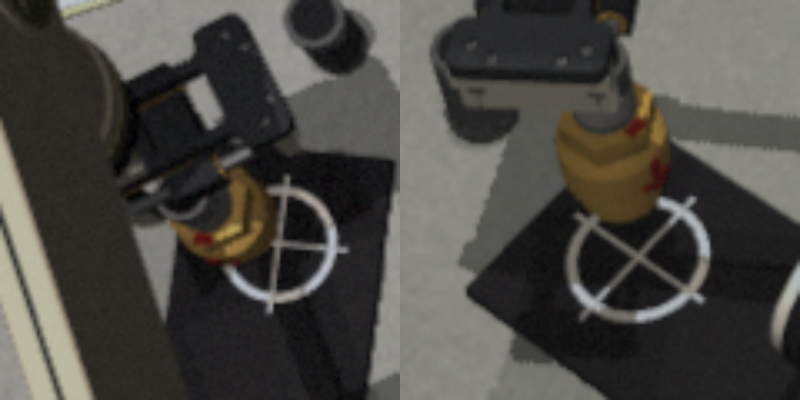

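```bash
python3 -c "
from h import *
d=np.array([.122-.5575,.708-.2723,0]);d/=np.linalg.norm(d)
print('bottom edge exp',proj('side',np.array([.5575,.2723,.086])+.022*d),'seen ~(226.5,339.4)')"
```

```text
bottom edge exp [226.68450904 339.93263045] seen ~(226.5,339.4)
```

Call:
arm_command(targets=[[0.02,[0,0.0002,0.0006],0],[0.02,[0,0.0002,0.0006],0],[0.02,[0,0.0002,0.0006],0],[0.02,[0,0.0002,0.0006],0],[0.02,[0,0.0002,0.0006],0],[0.02,[0,0.0002,0.0006],0],[0.02,[0,0.0002,0.0006],0],[0.02,[0,0.0002,0.0006],0],[0.02,[0,0.0002,0.0006],0],[0.02,[0,0.0002,0.0006],0],[0.02,[0,0.0002,0.0006],0],[0.02,[0,0.0002,0.0006],0],[0.02,[0,0.0002,0.0006],0],[0.02,[0,0.0002,0.0006],0]])

```text
clock: 9.3
position: [0.5572, 0.2721, 0.1682]
tool_rot: [[0.441, -0.897, -0.003], [-0.897, -0.441, 0.004], [-0.005, 0.001, -1.0]]
ft_force: [-0.9, -0.1, -6.7]
width: 0.0315
```

Held for over a second on target. Now the half turn (joint 6 from 1.48 to about −1.66).

Call:
arm_command(targets=[[0.02,[0,0,0],-0.04],[0.02,[0,0,0],-0.11],[0.02,[0,0,0],-0.21],[0.02,[0,0,0],-0.33],[0.02,[0,0,0],-0.45],[0.02,[0,0,0],-0.57],[0.02,[0,0,0],-0.69],[0.02,[0,0,0],-0.81],[0.02,[0,0,0],-0.93],[0.02,[0,0,0],-1.05],[0.02,[0,0,0],-1.17],[0.02,[0,0,0],-1.29],[0.02,[0,0,0],-1.41],[0.02,[0,0,0],-1.53],[0.02,[0,0,0],-1.65],[0.02,[0,0,0],-1.77],[0.02,[0,0,0],-1.88],[0.02,[0,0,0],-1.97],[0.02,[0,0,0],-2.03],[0.02,[0,0,0],-2.05]])

```text
clock: 11.3
position: [0.5571, 0.2721, 0.1683]
tool_rot: [[0.592, 0.806, -0.003], [0.806, -0.592, 0.004], [0.001, -0.005, -1.0]]
ft_force: [-0.5, 0.2, -6.2]
width: 0.0318
```

```bash
python3 -c "
from h import *
go([.557,.272,.1682],116.2)"
```

```text
t 11.3 az 53.72 shift [-0.0002 -0.0001  0.0001] turn -1.09 w 0.0318 ft [-0.5  0.2 -6.2] q [ 0.37  0.2   1.45  0.    1.49 -0.57]
```

Call:
arm_command(targets=[[0.02,[0,0,0],-0.04],[0.02,[0,0,0],-0.11],[0.02,[0,0,0],-0.21],[0.02,[0,0,0],-0.33],[0.02,[0,0,0],-0.45],[0.02,[0,0,0],-0.57],[0.02,[0,0,0],-0.69],[0.02,[0,0,0],-0.81],[0.02,[0,0,0],-0.92],[0.02,[0,0,0],-1.01],[0.02,[0,0,0],-1.07],[0.02,[0,0,0],-1.09],[0.02,[0,0,0],-1.09],[0.02,[0,0,0],-1.09],[0.02,[0,0,0],-1.09]])

```text
clock: 12.8
position: [0.5571, 0.2721, 0.1682]
tool_rot: [[-0.44, 0.898, -0.003], [0.898, 0.44, 0.004], [0.005, -0.001, -1.0]]
ft_force: [-0.3, 1.0, -6.5]
width: 0.0318
```

```bash
python3 look.py f3; python3 -c "
from h import *
go([.557,.272,.1682],116.2)"
```

```text
side tcp [219.50986063 304.51389147] top tcp [183.68897603 213.82510902]
crop origins top 123 153 side 159 274
t 12.9 az 116.14 shift [-0.     -0.0002  0.0001] turn -0.001 w 0.032 ft [-0.1 -0.8 -7.5] q [ 0.37  0.2   1.45  0.    1.49 -1.66]
```

View pics/f3.png

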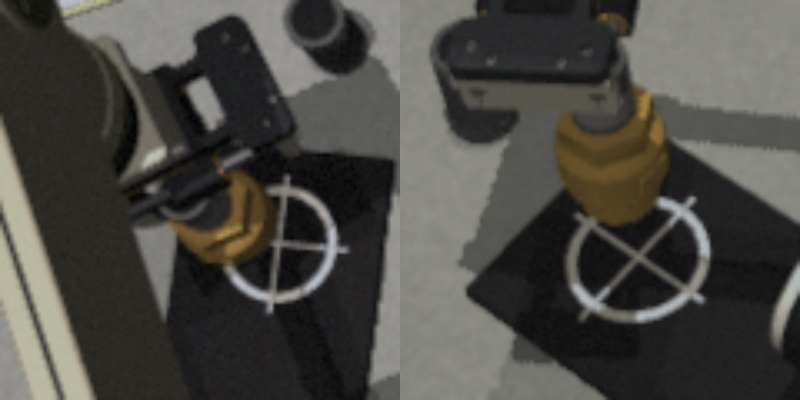

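The plain back now faces the lens, no red is visible, and the valve is still upright over the mark. Hold this view.

Call:
arm_command(targets=[[0.02,[0,0,0],0],[0.02,[0,0,0],0],[0.02,[0,0,0],0],[0.02,[0,0,0],0],[0.02,[0,0,0],0],[0.02,[0,0,0],0],[0.02,[0,0,0],0],[0.02,[0,0,0],0],[0.02,[0,0,0],0],[0.02,[0,0,0],0],[0.02,[0,0,0],0],[0.02,[0,0,0],0]])

```text
clock: 14.1
position: [0.5571, 0.2721, 0.1682]
tool_rot: [[-0.44, 0.898, -0.003], [0.898, 0.44, 0.004], [0.005, -0.001, -1.0]]
ft_force: [0.1, 0.2, -5.9]
width: 0.032
```

```bash
python3 -c "
from h import *
go([.557,.272,.25],116.2)
go([.5732,-.0477,.25])
o=plane('top',(339.62,210.32),.077);o2=plane('side',(303.2,221.74),.077);print(o,o2)"
```

```text
t 14.1 az 116.13 shift [ 0.0004 -0.0003 -0.0817] turn -0.001 w 0.032 ft [ 0.1  0.2 -5.9] q [ 0.37  0.2   1.45  0.    1.49 -1.66]
t 14.1 az 116.13 shift [-0.2938 -0.1265 -0.0829] turn None w 0.032 ft [ 0.1  0.2 -5.9] q [ 0.37  0.2   1.45  0.    1.49 -1.66]
[ 0.57333073 -0.04812733  0.077     ] [ 0.57273314 -0.04685616  0.077     ]
```

Call:
arm_command(targets=[[0.02,[0,0,-0.006],0],[0.02,[0,0,-0.018],0.0],[0.02,[-0.004,-0.002,-0.03],0.02],[0.02,[-0.012,-0.005,-0.036],0.05],[0.02,[-0.026,-0.011,-0.037],0.09],[0.02,[-0.046,-0.02,-0.037],0.13],[0.02,[-0.068,-0.029,-0.037],0.17],[0.02,[-0.092,-0.04,-0.037],0.21],[0.02,[-0.116,-0.05,-0.037],0.25],[0.02,[-0.14,-0.06,-0.037],0.29],[0.02,[-0.164,-0.071,-0.037],0.33],[0.02,[-0.188,-0.081,-0.037],0.37],[0.02,[-0.212,-0.091,-0.037],0.41],[0.02,[-0.236,-0.102,-0.037],0.45],[0.02,[-0.257,-0.111,-0.037],0.49],[0.02,[-0.274,-0.118,-0.037],0.53],[0.02,[-0.286,-0.123,-0.037],0.57],[0.02,[-0.292,-0.1258,-0.037],0.59],[0.02,[-0.2936,-0.1264,-0.037],0.6],[0.02,[-0.2936,-0.1264,-0.037],0.6]])

```text
clock: 16.1
position: [0.573, -0.0471, 0.204]
tool_rot: [[0.144, 0.99, -0.003], [0.99, -0.144, 0.004], [0.003, -0.004, -1.0]]
ft_force: [0.3, 0.2, -6.6]
width: 0.032
```

Call:
arm_command(targets=[[0.02,[0,0,0],0],[0.02,[0,0,0],0]])

```text
clock: 16.3
position: [0.573, -0.0463, 0.204]
tool_rot: [[0.142, 0.99, -0.003], [0.99, -0.142, 0.004], [0.004, -0.004, -1.0]]
ft_force: [0.8, -0.1, -6.8]
width: 0.032
```

```bash
python3 look.py g1; python3 -c "
from h import *
go([.5732,-.0477,.17])"
```

```text
side tcp [302.09126085 179.34854922] top tcp [338.42352854 198.85015074]
crop origins top 278 138 side 242 149
t 16.4 az 81.8 shift [-0.0013  0.0005  0.034 ] turn None w 0.0319 ft [-0.8 -0.7 -6.5] q [-0.17  0.06  1.54  0.    1.55 -1.6 ]
```

View pics/g1.png

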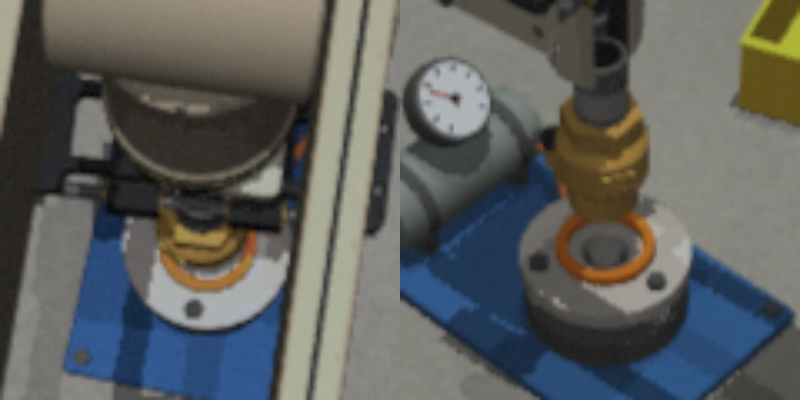

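Run:
```python
from h import *
p=np.array(manip.state()['position']);print(p)
for h in(.0,.0432-.0,.0832):
    print(h,'side',proj('side',p-[0,0,h]),'top',proj('top',p-[0,0,h]))
print('cup if centred',proj('side',np.array([.5732,-.0477,.077])),'meas 303.2,221.74')
b=cv2.imread('pics/g1_s.png');a=cv2.imread('pics/g1_t.png')
hs=cv2.cvtColor(b,cv2.COLOR_BGR2HSV)
print('rows brass width side:')
for r in range(180,216,3):
    x=[c for c in range(280,330) if 8<hs[r,c,0]<28 and hs[r,c,1]>110]
    if x:print(r,x[0],x[-1],(x[0]+x[-1])/2)
ho=cv2.cvtColor(a,cv2.COLOR_BGR2HSV)
cv2.imwrite('pics/g1z.png',cv2.resize(b[170:245,270:345],(600,600),interpolation=0))
```

```text
[ 0.57305439 -0.04645588  0.20402455]
0.0 side [302.09126085 179.34854922] top [338.42352854 198.85015074]
0.0432 side [302.41018997 194.51959288] top [338.59087521 203.13903379]
0.0832 side [302.69097541 207.87619166] top [338.73308249 206.78362607]
cup if centred [303.2077638  221.42285829] meas 303.2,221.74
rows brass width side:
180 291 312 301.5
183 290 314 302.0
186 290 313 301.5
189 288 315 301.5
192 283 315 299.0
195 286 315 300.5
198 287 315 301.0
201 289 314 301.5
204 290 313 301.5
207 291 312 301.5
210 293 311 302.0
213 294 313 303.5
```

View pics/g1z.png

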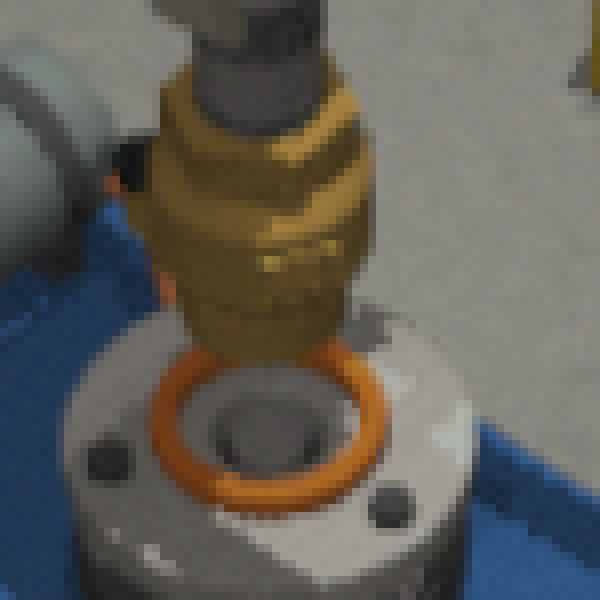

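```bash
python3 -c "
from h import *
go([.5727,-.0482,.163])"
```

```text
t 16.4 az 81.8 shift [-0.0019  0.0001  0.041 ] turn None w 0.0319 ft [-0.8 -0.7 -6.5] q [-0.17  0.06  1.54  0.    1.55 -1.6 ]
```

Call:
arm_command(targets=[[0.02,[-0.001,0,0.003],0],[0.02,[-0.0019,0.0001,0.01],0],[0.02,[-0.0019,0.0001,0.018],0],[0.02,[-0.0019,0.0001,0.026],0],[0.02,[-0.0019,0.0001,0.034],0],[0.02,[-0.0019,0.0001,0.039],0],[0.02,[-0.0019,0.0001,0.041],0],[0.02,[-0.0019,0.0001,0.041],0],[0.02,[-0.0019,0.0001,0.041],0],[0.02,[-0.0019,0.0001,0.041],0]])

```text
clock: 17.4
position: [0.5731, -0.0482, 0.1636]
tool_rot: [[0.143, 0.99, -0.002], [0.99, -0.143, 0.004], [0.004, -0.003, -1.0]]
ft_force: [0.2, -0.3, -6.3]
width: 0.0324
```

```bash
python3 look.py g2
python3 - <<'E'
from h import *
go([.5727,-.0482,.15])
a=cv2.imread('pics/g2_t.png');b=cv2.imread('pics/g2_s.png')
cv2.imwrite('pics/g2z.png',np.hstack([cv2.resize(a[180:240,310:370],(400,400),interpolation=0),cv2.resize(b[180:250,268:338],(400,400),interpolation=0)]))
E
```

```text
side tcp [302.82737852 193.09873608] top tcp [339.45087036 202.87773978]
crop origins top 279 142 side 242 163
t 17.5 az 81.8 shift [-0.0001 -0.0003  0.0135] turn None w 0.0319 ft [-0.6  0.5 -6.2] q [-0.18  0.08  1.59  0.    1.48 -1.6 ]
```

View pics/g2z.png

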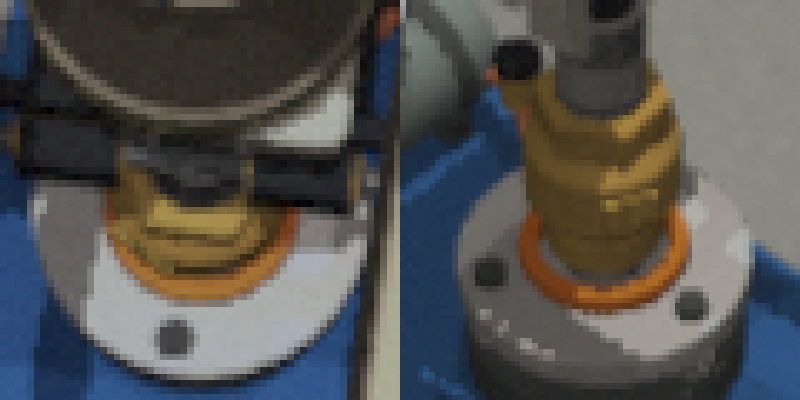

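Run:
```python
from h import *
a=cv2.imread('pics/g2_t.png');b=cv2.imread('pics/g2_s.png')
p=np.array(manip.state()['position'])
z=cv2.resize(a[196:232,318:362],None,fx=16,fy=16,interpolation=cv2.INTER_CUBIC)
def circ(c,r,col):
    t=np.linspace(0,2*np.pi,80);q=np.array([proj('top',c+[r*np.cos(k),r*np.sin(k),0]) for k in t]);q=((q-[318,196]+.5)*16).astype(int)
    cv2.polylines(z,[q.reshape(-1,1,2)],True,col,1)
circ(p-[0,0,.0432],.030,(0,255,0));circ(p-[0,0,.0302],.030,(0,255,0));circ(p-[0,0,.0832-.001],.023,(255,0,255));circ(np.array([.5732,-.0480,.077]),.0335,(255,255,0))
cv2.imwrite('pics/g2y.png',z)
```

```text
(no output)
```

View pics/g2y.png

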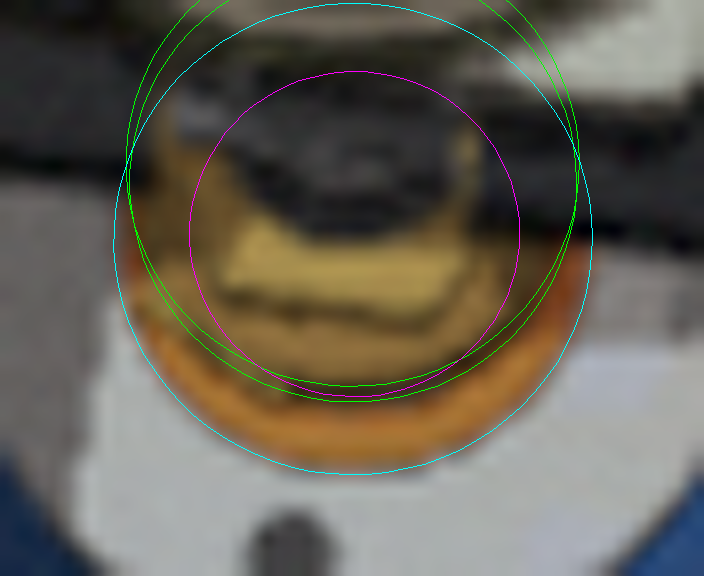

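Both views show the valve's band centred in the orange cup within about 1 mm (top cup circle and side cup centre agree). Lower slowly to the seat.

Call:
arm_command(targets=[[0.02,[-0.0003,-0.0003,0.002],0],[0.02,[-0.0005,-0.0003,0.004],0],[0.02,[-0.0005,-0.0003,0.006],0],[0.02,[-0.0005,-0.0003,0.008],0],[0.02,[-0.0005,-0.0003,0.0095],0],[0.02,[-0.0005,-0.0003,0.0105],0],[0.02,[-0.0005,-0.0003,0.011],0],[0.02,[-0.0005,-0.0003,0.011],0]])

```text
clock: 18.3
position: [0.5726, -0.0486, 0.1524]
tool_rot: [[0.143, 0.99, -0.003], [0.99, -0.143, 0.004], [0.004, -0.003, -1.0]]
ft_force: [0.0, -0.1, -6.8]
width: 0.0321
```

Call:
arm_command(targets=[[0.02,[0,0,0.0005],0],[0.02,[0,0,0.001],0],[0.02,[0,0,0.0015],0],[0.02,[0,0,0.002],0],[0.02,[0,0,0.0025],0],[0.02,[0,0,0.003],0],[0.02,[0,0,0.003],0]])

```text
clock: 19.0
position: [0.5732, -0.0487, 0.1504]
tool_rot: [[0.143, 0.99, -0.001], [0.99, -0.143, 0.004], [0.004, -0.002, -1.0]]
ft_force: [-1.1, 1.1, 4.3]
width: 0.0322
```

Seated at TCP z≈0.151 as expected, and the ring is just starting to move (11 N including weight). Press on steadily.

Call:
arm_command(targets=[[0.02,[0,0,0.001],0],[0.02,[0,0,0.0018],0],[0.02,[0,0,0.0026],0],[0.02,[0,0,0.0034],0],[0.02,[0,0,0.0042],0],[0.02,[0,0,0.005],0],[0.02,[0,0,0.0058],0],[0.02,[0,0,0.0066],0],[0.02,[0,0,0.0074],0],[0.02,[0,0,0.0082],0],[0.02,[0,0,0.009],0],[0.02,[0,0,0.0095],0],[0.02,[0,0,0.0095],0],[0.02,[0,0,0.0095],0]])

```text
clock: 20.4
position: [0.5739, -0.0487, 0.1422]
tool_rot: [[0.142, 0.99, 0.001], [0.99, -0.142, 0.003], [0.003, 0.0, -1.0]]
ft_force: [-2.2, 0.3, 9.6]
width: 0.0323
```

```bash
python3 -c "
from h import *
go([.5727,-.0482,.139])"
```

```text
t 20.4 az 81.81 shift [ 0.0003 -0.0013  0.0032] turn None w 0.0323 ft [-2.2  0.3  9.6] q [-0.18  0.09  1.62  0.    1.43 -1.6 ]
```

Call:
arm_command(targets=[[0.02,[0,0,0.0017],0],[0.02,[0,-0.0003,0.0025],0],[0.02,[0,-0.0005,0.0033],0],[0.02,[0,-0.0005,0.0041],0],[0.02,[0,-0.0005,0.0049],0],[0.02,[0,-0.0005,0.0055],0],[0.02,[0,-0.0005,0.0055],0],[0.02,[0,-0.0005,0.0055],0]])

```text
clock: 21.2
position: [0.575, -0.0489, 0.1395]
tool_rot: [[0.142, 0.99, 0.005], [0.99, -0.142, 0.003], [0.003, 0.005, -1.0]]
ft_force: [-3.5, 1.2, 17.2]
width: 0.0318
```

Total push is about 24 N (over the 19 N needed) and the height no longer follows the command, so the ring is on its stop. I'll ease off the sideways force, hold, and look.

Call:
arm_command(targets=[[0.02,[0,-0.0008,0.0025],0],[0.02,[0,-0.0012,0.003],0],[0.02,[0,-0.0016,0.003],0],[0.02,[0,-0.0016,0.003],0],[0.02,[0,-0.0016,0.003],0]])

```text
clock: 21.7
position: [0.5751, -0.0489, 0.1395]
tool_rot: [[0.142, 0.99, 0.009], [0.99, -0.142, 0.002], [0.003, 0.009, -1.0]]
ft_force: [-3.9, 1.3, 17.5]
width: 0.0318
```

```bash
python3 look.py k1; python3 -c "
from h import *
go([.5727,-.0482,.139])
b=cv2.imread('pics/k1_s.png');c=cv2.imread('pics/side0.png')
cv2.imwrite('pics/k1z.png',np.hstack([cv2.resize(c[150:270,250:370],(400,400)),cv2.resize(b[150:270,250:370],(400,400))]))"
```

```text
side tcp [302.31733941 200.72067742] top tcp [339.78897899 204.16424752]
crop origins top 279 144 side 242 170
t 21.8 az 81.82 shift [ 0.0003 -0.0024  0.0004] turn None w 0.0321 ft [-3.8  0.3 17.4] q [-0.18  0.09  1.63  0.    1.42 -1.6 ]
```

View pics/k1z.png

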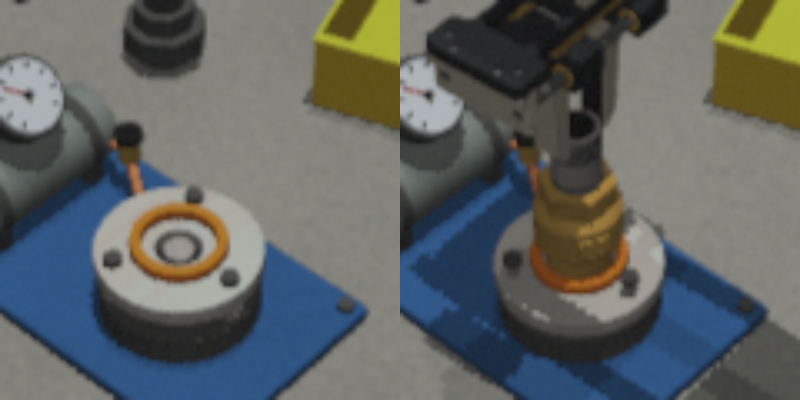

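View pics/k1_t.png

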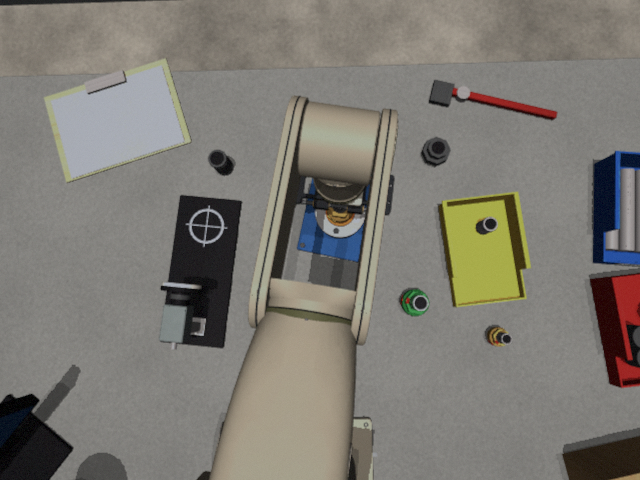

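Run:
```python
from h import *
def rim(im):
    h=cv2.cvtColor(im,cv2.COLOR_BGR2HSV).astype(int)
    out=[]
    for c in range(296,314):  # lowest orange pixel per column
        r=[y for y in range(215,255) if 3<h[y,c,0]<20 and h[y,c,1]>190]
        out.append(r[-1] if r else -1)
    return np.array(out)
b=cv2.imread('pics/side0.png')
k=cv2.imread('pics/k1_s.png')
for im in(b,k):print(rim(im))
for im in(b,k):
    hh=[]
    # bolt-head dark spots on the ring
    pass
print(proj('side',np.array([.5732,-.0477,.077])),proj('side',np.array([.5732,-.0477,.065])))
t0=cv2.cvtColor(b,6)[238:252,312:328];
res=cv2.matchTemplate(cv2.cvtColor(k,6)[230:262,305:335],cv2.cvtColor(b,6)[228:238,314:324],cv2.TM_CCOEFF_NORMED);print(cv2.minMaxLoc(res))
for im,n in((b,'b'),(k,'k')):
    g=cv2.cvtColor(im,6)
    # left bolt around (283.7,228)
    for (x0,y0) in((278,222),(313,226)):
        w=g[y0:y0+16,x0:x0+13];m=(w<75).astype(np.uint8);N,l,s,ce=cv2.connectedComponentsWithStats(m);print(n,[(s[i,4],(ce[i]+[x0,y0]).round(1)) for i in range(1,N) if s[i,4]>4])
```

```text
[232 232 232 233 233 233 233 233 233 233 233 233 232 232 232 231 230 230]
[235 236 236 236 237 237 237 237 237 237 236 236 236 236 235 235 234 233]
[303.2077638  221.42285829] [303.2837875  225.11492395]
(-0.43160316348075867, 0.6555317640304565, (6, 7), (9, 1))
b [(np.int32(15), array([283. , 227.9])), (np.int32(18), array([279.3, 235.2]))]
b [(np.int32(13), array([318.4, 233.8])), (np.int32(20), array([323.4, 239.2]))]
k [(np.int32(17), array([289.6, 226.8])), (np.int32(41), array([283.5, 228.4])), (np.int32(10), array([278.5, 235.2]))]
k [(np.int32(6), array([313.3, 227.2])), (np.int32(29), array([318. , 234.3]))]
```

The orange rim has sunk about 3.7 px against the 3.7 px expected for 12 mm, and the push is steady at 17.4 N (about 24 N with the weight). The valve is upright and the other fittings are in place, so I'm handing in.

```bash
python3 -c "
from h import *
s=manip.state();print(s['clock'],s['position'],s['ft_force'],s['width']);print(manip.job_done())"
```

```text
21.8 [ 0.57504795 -0.04886245  0.13945474] [-3.76576597  0.34254951 17.3801229 ] 0.032134575036138126
the job is handed in; nothing more can be done
None
```

The job is handed in after 21.8 s. The valve is held upright and pressed down in the orange cup, with the ring on its stop as far as I could measure.

- **Inspection:** I picked the large brass valve out of the bin and held it at the focus mark, with the middle of its body within about 1 mm of lens height. The red arrow side faced the lens for about 1.4 s. I triangulated its red dab at azimuth 173.3°, against 173.2° for the lens. Then I turned it half round and held the plain back to the lens for just over a second.
- **Air-test stand:** It went into the cup without touching the rim and met the seat at the expected height. I then pressed it down at about 8 mm/s.
- **Ring on its stop:** The orange rim sank about 3.7 px in the side view, which is what 12 mm should give. The push was steady at 17.4 N, about 24 N with the valve's weight, which is over the 19 N needed. Past that point, pushing further hardly moved the tool.
- **Other fittings:** In the last top view the other fittings are where they were.
- **Small disagreements:**
  - Under load the tool drifted about 2 mm in +x and tilted about 0.5°, leaving a sideways force of about 4 N; my correction did not remove it.
  - The triangulated height of the red dab read about 10 mm high, but the valve's lower edge in the side view matched the expected height to within 1 px.

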